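# Load the goods train and bring the ball dish to the hopper wagon

### The arm

A 7-joint arm with a two-finger parallel gripper is mounted at the origin on the work surface. World frame = base frame: x ahead of the robot, y to its left, z up, the work surface at z = 0. Lengths are in mm, angles in rad, forces in N, time in s.
With the tool pointing down it reaches from about 400 to 750 mm from the base axis. Payload 19.5 kg.
Tool frame: the origin (TCP) lies midway between the tips of the shut fingers; the grasp point (between the pads) lies 19 mm behind it (env.grip_point_offset is the z of the grasp point in the tool frame, in mm); z points along the fingers, y is the line along which they close (so a half turn about z gives the same grasp; the last joint's range is limited). The gripper opens to 85 mm and grips with 20 to 120 N. Pads are 22 mm wide; open, the fingers measure 114 mm over their backs; the gripper's body (76 mm by 85 mm) begins 54 mm behind the grasp point. The pads swing forward as they close: fully open they stand 13 mm farther back than shut.
Start: joints at [-1.286, 0.707, -0.028, 1.485, 0.022, 0.951, -0.075], TCP at [184.57, 544.545, 231.268] pointing down, gripper open.
Joint ranges: [-2.71, 2.71], [-0.32, 2.16], [-1.57, 1.52], [0, 2.45], [-1.46, 4.6], [0, 2.02], [-2.83, 2.83]. Speed limits (rad/s): [1.89, 1.89, 2.57, 2.57, 3.01, 3.01, 3.01].

### API

Orientations are given as a 3x3 rotation matrix whose columns are the frame's x, y, z axes.
In Python, from workcell import env, cams, probe_bus gives the robot as it stands (env), with the cameras (cams) and the readings (probe_bus).
- The arm moves only by the shell command python3 nudge.py 'ROWS'. ROWS is a JSON list of rows, 1 to 12 of them, each an object with the fields sx, sy, sz (the shift in fractions of the full range, 1 being 800 mm), wx, wy, wz (a rotation vector in fractions of the full range, 1 being 2 pi rad), finger_gap (the finger opening in mm); a field left out counts as zero (the opening has to be given); each row shifts and turns the commanded pose from where the row before left it, along the tool's axes as they then stand; what a row does not reach is not made up. A row lasts 1/8 s, in which the tool goes at most 62.5 mm and 0.188 rad, less where a joint would pass 70% of its speed; a pose out of reach is approached as far as the arm can. The fingers move at their own pace and stop on an object; the grip force is fixed at half the most. Time passes only in rows, so rows that do not move let the fingers close. It prints the time, the measured TCP pose, the force, the opening and the grip force at its end. Shift and turn numbers lie between -1 and 1, and a call with a number outside is refused. Input that does not fit is refused with a message, and nothing moves.
- probe_bus.state(): the state, without advancing time (a new reading comes with each control period).
- cams.snapshot(name): name is "scene" or "top"; returns the picture (420x560x3 uint8, red, green, blue); there is no depth.
- cams.camera_model(name): a dict with "camera_matrix" (3x3 intrinsics, pixels), "k1" (the pictures are not rectified: a ray, as slopes to the right and down, at radius r is drawn at 1 + k1 r^2 times it, then the intrinsics apply), "R" (3x3) and "t" (3): a world point X has camera coordinates R X + t. Camera axes: x right, y down, z forward; pixel columns grow to the right and rows downward; lengths in mm; the calibration is good to about 2 mm. A picture is of the moment at which its call begins. camera_model takes no time and is no camera call.
- env.job_done(): hands the job in; it is judged then, once.
The state is a dict: "t": time; "joints": joint angles; "joint_vel": joint speeds; "effort": joint torques, N m; "position": TCP position; "tcp_rot": TCP orientation; "force": force on the tool from outside, world axes, zero at the start; "wrist_torque": the same for the moment, N m; "gripper_width": finger opening in mm; "gripper_force": force on a finger pad.
Only numpy, scipy, OpenCV 4.12 (cv2) and the standard library are available. Lean on these libraries where they do the work, as an engineer would, in place of code of your own. Each camera call takes 0.05 s, during which the arm holds its last target. There are 200 camera calls.

### The job

Finish loading the model goods train: stand the loose white canister upright in the middle of the red pad on the flat wagon, so that it makes a neat row with the two already there, and let go of it. Then lift the ball dish by its blue handle clear off the table before turning it, turn it a quarter turn so that its spout points squarely across the side of the grey hopper wagon, and bring the tip of the spout over the middle part of the wagon's open top, a few centimetres above the rim; keep the dish level and the brass ball inside the blue ring all the while. Finish there still holding the dish, level, steady and touching nothing else, ready for me to tip the ball in, and leave all the other things where they stand.

Things in the scene. Friction and masses are not known exactly. Their poses are not given: they have to be found in the camera images.
- can_c: The loose white canister, standing on the table among the things in front of the ball dish (beyond it). Upright plastic drum 44 mm in diameter and 62 mm tall: straight side up to 50 mm, then a shoulder and a small cap 16 mm across. About 70 g. Origin: centre of its underside, z up.
- can_a: One of two identical canisters (44 mm diameter, 62 mm tall) already standing on the flat wagon. Origin: centre of its underside.
- can_b: The other canister already standing on the flat wagon; same size. Origin: centre of its underside.
- pad: Red round pad, 52 mm in diameter and 2 mm thick, fixed on the flat wagon's deck at the free place of the row (either end or the middle). Origin: centre of its underside, on the deck, 45 mm above the table; its top is 47 mm above the table. Places in the row are 58 mm apart.
- flat: Flat wagon, black, fixed, standing on a short piece of track: deck 210 mm long (its x axis) by 70 mm wide (y), deck top 45 mm above the table. Origin: on the table under the deck's centre. The row of three places runs along its x axis through the centre. It stands on the left or on the right of the dish; the hopper wagon stands on the other side.
- hopper: Grey hopper wagon with an open top, fixed, on a short piece of track: 210 mm long (its x axis, pointing roughly away from the robot) by 72 mm wide (y), walls 4 mm thick, rim 90 mm above the table. Origin: on the table under its centre.
- hopper_mouth (a point): Centre of the hopper wagon's open top, at rim height (90 mm above the wagon's origin); axes as hopper.
- dish: Loose aluminium ball dish, 0.2-0.33 kg, 118 mm across, rim 33 mm high, foot 76 mm across. Inside a shallow cone falls 10 deg to the middle, so the ball stays there unless tilted or jerked. Origin: centre of underside, z up; centre of mass on that axis. Open pouring spout (28 mm wide) along +x, at the start roughly away from the robot. A basket handle bridges it along y, on posts at y = +-60 mm.
- dish_handle (a point): Middle of the dish's handle bar, straight above the dish's centre and 92 mm above its underside: a blue square bar 14 mm x 14 mm running 125 mm along the dish's y axis (top 99 mm above the underside). Pinch it from above across x; the ball's top is 62 mm lower than the bar's top.
- dish_mid (a point): Lowest point of the dish's cone, 13 mm above its underside. A thin blue ring of 20 mm radius is painted round it.
- dish_spout (a point): Tip of the dish's spout, 83 mm from the dish's middle along its +x and 28 mm above its underside (the spout's side walls rise to about 36 mm).
- ball_center (a point): Centre of the loose brass ball, 24 mm in diameter, 57 g, lying in the middle of the dish.
- pine_cone: Bystander: brown pine cone 85 mm tall, on the near left. Origin: underside.
- buffer: Bystander: brown buffer stop with a red lamp, 60 x 50 mm, 55 mm tall, on the near right. Origin: underside.
- jeep: Bystander: green toy car 72 mm long, 35 mm tall, on the far left. Origin: underside.
- driver: Bystander: screwdriver 160 mm long lying flat on the far right. Origin: underside of its middle.
- paint_jar: Bystander: small red paint jar with a yellow cap, 32 mm in diameter, 42 mm tall, between the dish and the left wagon. Origin: underside.
- drum: Bystander: small blue drum, 31 mm in diameter, 40 mm tall, between the dish and the right wagon. Origin: underside.

How it is judged (in metres and radians):
On the way, in this order (a step that is already met when the one before it is completed fails the run):
1. the loose canister stands upright and released on the red pad, within 10 mm of its middle (horizontal distance between can_c and pad below 0.01 m and angle between can_c's own z axis and vertical below 0.08 rad and height (world z) of can_c between 0.042 and 0.052 m and contact force between can_c and the fingers below 0.1 N and linear speed of can_c below 0.02 m/s), for 0.2 s.
2. the dish is lifted off the table by the gripper (underside 40 mm or more above it) with its spout not yet turned towards the hopper wagon, ball in the ring (height (world z) of dish above 0.04 m and angle between the x axis of dish and the y axis of hopper, either way round above 0.7 rad and contact force between dish and the fingers above 1 N and horizontal distance between ball_center and dish_mid below 0.02 m and z of ball_center in the frame of dish below 0.035 m), for 0.1 s.
At the end, for the whole second after the job is handed in: Dish held by its handle, still, level to 4 deg, touching nothing else; spout square to the hopper wagon to 15 deg, its tip over the open top (65 mm lengthwise, 30 mm crosswise of the middle), 8-100 mm above the rim; ball within 20 mm of centre; canister upright on the pad to 10 mm (horizontal distance between can_c and pad below 0.01 m and angle between can_c's own z axis and vertical below 0.08 rad and height (world z) of can_c between 0.042 and 0.052 m and horizontal distance between ball_center and dish_mid below 0.02 m and z of ball_center in the frame of dish below 0.035 m and angle between dish's own z axis and vertical below 0.07 rad and angle between the x axis of dish and the y axis of hopper, either way round below 0.26 rad and x of dish_spout in the frame of hopper_mouth between -0.065 and 0.065 m and y of dish_spout in the frame of hopper_mouth between -0.03 and 0.03 m and z of dish_spout in the frame of hopper_mouth between 0.008 and 0.1 m and contact force between dish and the fingers above 1 N and contact force between dish and hopper below 0.1 N and contact force between dish and paint_jar below 0.1 N and contact force between dish and drum below 0.1 N and linear speed of dish below 0.03 m/s and angular speed of dish below 0.15 rad/s and distance between dish_mid and ball_center below 0.026 m); the arm keeps its last pose, push and grip.
It fails at once if the ball left the blue ring (more than 20 mm from the dish's middle) (horizontal distance between ball_center and dish_mid above 0.02 m).
It fails at once if the dish was tilted by more than 10 degrees (angle between dish's own z axis and vertical above 0.175 rad).
It fails at once if a canister of the row was shifted by more than 10 mm (distance of any of can_a, can_b from where it was at the start of the episode above 0.01 m).
It fails at once if a bystander was moved by more than 20 mm (distance of any of pine_cone, buffer, jeep, driver, paint_jar, drum from where it was at the start of the episode above 0.02 m).
It also fails if it takes over 59 s, if anything falls off the work surface, if the arm or the gripper's body presses on something with over 40 N, if the wrist force passes 120 N, or if a joint passes its speed limit or range.

## Working session

There is one attempt and no reset: what is moved stays moved. The work goes in short steps, Python scripts to look and compute and a shell command to move; the robot and the scene stay as the last step left them, time stands still between calls to the robot, and variables do not carry over. Pictures are saved under pics/ and viewed, at most 12 in all, crops included, and the job is handed in when it is done.

```bash
ls; mkdir -p pics; python3 - <<'E'
from workcell import env, cams, probe_bus
import cv2
for n in("scene","top"):
    cv2.imwrite(f"pics/{n}0.png",cams.snapshot(n)[:,:,::-1]); m=cams.camera_model(n); print(n,m)
s=probe_bus.state();print(s["t"],s["position"],s["tcp_rot"],s["gripper_width"],env.grip_point_offset)
E
```

```text
nudge.py
pics
workcell.py
scene {'camera_matrix': array([[523.25269761,   0.        , 274.26424336],
       [  0.        , 523.25269761, 217.3569865 ],
       [  0.        ,   0.        ,   1.        ]]), 'k1': 0.013564922181488475, 'R': array([[-0.35464545,  0.93486875, -0.01571704],
       [ 0.56789361,  0.2020175 , -0.79792592],
       [-0.74278089, -0.2919064 , -0.60255058]]), 't': array([ 224.79057974, -250.24952682, 1476.61085032])}
top {'camera_matrix': array([[386.55697621,   0.        , 273.50884601],
       [  0.        , 386.55697621, 207.96912592],
       [  0.        ,   0.        ,   1.        ]]), 'k1': -0.019355054721099715, 'R': array([[ 0.02943725, -0.99931235, -0.02254503],
       [-0.99647222, -0.02756528, -0.07926703],
       [ 0.07859106,  0.0247989 , -0.99659844]]), 't': array([ -3.11148778, 581.00926833, 835.17948442])}
0.1 [184.51071393 544.33819528 230.87298795] [[-9.47067793e-01  3.21033514e-01 -2.80939038e-04]
 [ 3.21033634e-01  9.47067300e-01 -9.67282221e-04]
 [-4.44618343e-05 -1.00627272e-03 -9.99999493e-01]] 85.22298323513569 -18.700000000000003
```

View pics/scene0.png

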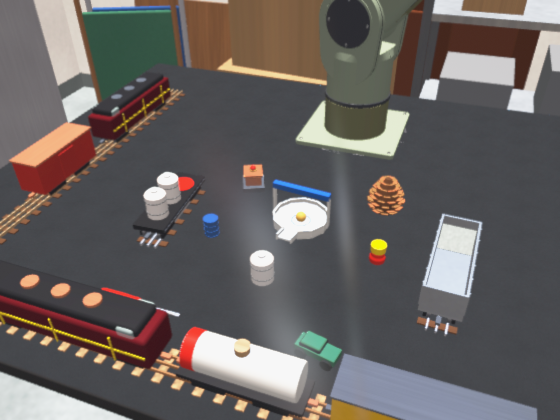

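View pics/top0.png

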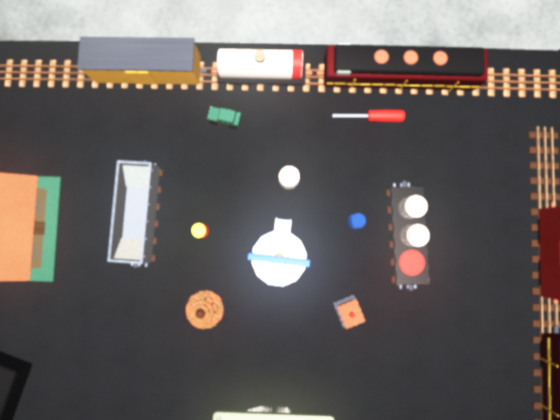

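The scene view shows the flat wagon on the robot's right, with the pad at its near end (top view about (412,262)). The hopper is on the left (133,213), the dish is at (280,258) with its spout facing away, and can_c is at (289,177). I'll enlarge these areas to get accurate pixel positions.

```bash
cat > h.py <<'E'
import numpy as np,cv2
from workcell import env, cams, probe_bus
from scipy.optimize import least_squares
M={n:cams.camera_model(n) for n in("scene","top")}
def proj(n,X):
    m=M[n];c=np.atleast_2d(X)@m["R"].T+m["t"];s=c[:,:2]/c[:,2:]
    s=s*(1+m["k1"]*(s**2).sum(1,keepdims=True));K=m["camera_matrix"]
    return s*[K[0,0],K[1,1]]+K[:2,2]
def tri(ps,pt):
    r=least_squares(lambda X:np.r_[proj("scene",X)[0]-ps,proj("top",X)[0]-pt],[500,0,50]);return r.x,np.abs(r.fun).max()
def onz(n,p,z):
    return np.r_[least_squares(lambda X:proj(n,[X[0],X[1],z])[0]-p,[500,0]).x,z]
def panels(out,specs):
    ims={}
    W=800//len(specs);o=np.zeros((600,W*len(specs),3),np.uint8)
    for i,(f,x0,y0,w,h) in enumerate(specs):
        im=cv2.imread(f);k=min(W/w,600/h);c=cv2.resize(im[y0:y0+h,x0:x0+w],None,fx=k,fy=k,interpolation=cv2.INTER_CUBIC)
        for g in range((x0+9)//10*10,x0+w,10):
            u=int((g+.5-x0)*k);cv2.line(c,(u,0),(u,4 if g%50 else 12),(0,255,255));
            if g%20==0:cv2.putText(c,str(g),(u+1,20),0,.35,(0,255,255))
        for g in range((y0+9)//10*10,y0+h,10):
            v=int((g+.5-y0)*k);cv2.line(c,(0,v),(4 if g%50 else 12,v),(0,255,255))
            if g%20==0:cv2.putText(c,str(g),(6,v+4),0,.35,(0,255,255))
        c=c[:600,:W];o[:c.shape[0],i*W:i*W+c.shape[1]]=c
    cv2.imwrite(out,o)
E
python3 - <<'E'
from h import *
panels("pics/m1.png",[("pics/top0.png",240,160,75,130),("pics/scene0.png",235,175,100,115)])
panels("pics/m2.png",[("pics/top0.png",382,180,55,115),("pics/scene0.png",130,165,80,85)])
panels("pics/m3.png",[("pics/top0.png",100,152,70,120),("pics/scene0.png",412,208,78,125)])
for n in M:
    h=cv2.cvtColor(cv2.imread(f"pics/{n}0.png"),cv2.COLOR_BGR2HSV)
    for nm,lo,hi in(("blue",(98,120,80),(125,255,255)),("red",(0,180,80),(6,255,255)),("white",(0,0,130),(180,60,255))):
        k,l,st,c=cv2.connectedComponentsWithStats(cv2.inRange(h,lo,hi))
        print(n,nm,[(c[i].round(1).tolist(),st[i].tolist()) for i in range(1,k) if 25<st[i][4]<4000 and 150<c[i][1]<300])
E
```

```text
scene blue [([301.4, 189.8], [273, 179, 58, 22, 545]), ([210.7, 224.9], [203, 213, 17, 25, 326])]
scene red [([55.7, 166.3], [13, 132, 82, 62, 2044]), ([185.4, 183.0], [179, 177, 15, 14, 161]), ([376.5, 258.5], [369, 253, 16, 11, 123]), ([120.1, 292.9], [102, 288, 37, 11, 95])]
scene white [([161.7, 195.5], [143, 172, 38, 48, 1171]), ([254.0, 183.9], [243, 174, 21, 15, 101]), ([299.2, 217.7], [272, 188, 58, 56, 2082]), ([452.8, 257.7], [422, 213, 61, 85, 3228]), ([151.4, 239.2], [146, 233, 11, 13, 47]), ([157.3, 241.9], [154, 238, 8, 9, 31]), ([261.9, 267.0], [249, 249, 26, 37, 788])]
top blue [([356.7, 220.5], [348, 213, 18, 16, 239])]
top red [([550.0, 251.6], [540, 207, 20, 92, 1710])]
top white [([131.4, 212.1], [107, 160, 46, 107, 3265]), ([288.7, 176.5], [278, 165, 22, 25, 438]), ([404.8, 184.0], [400, 181, 11, 6, 50]), ([42.2, 229.4], [31, 187, 16, 86, 118]), ([413.0, 206.6], [398, 194, 31, 26, 617]), ([280.5, 241.8], [250, 217, 58, 43, 1493]), ([410.9, 246.5], [396, 223, 35, 67, 930]), ([199.5, 230.6], [196, 226, 8, 10, 60]), ([277.9, 271.1], [249, 258, 59, 30, 1248])]
```

View pics/m1.png

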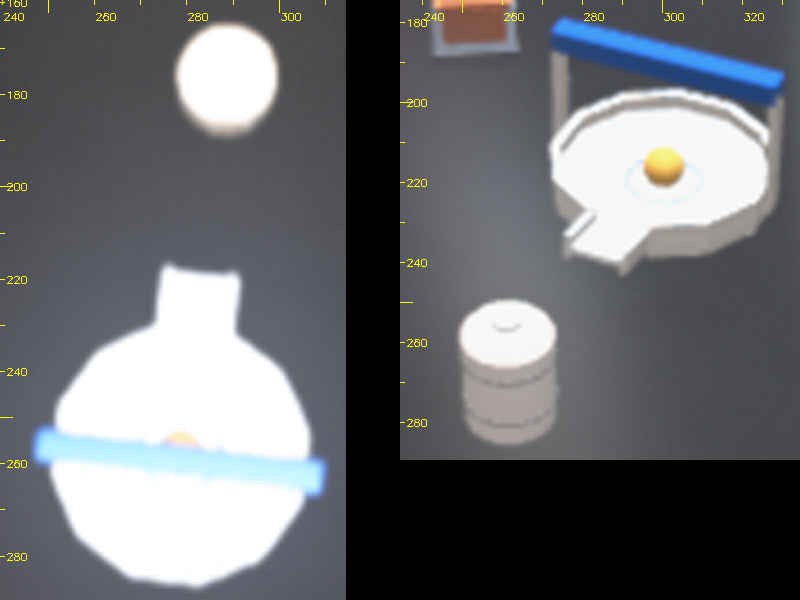

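View pics/m2.png

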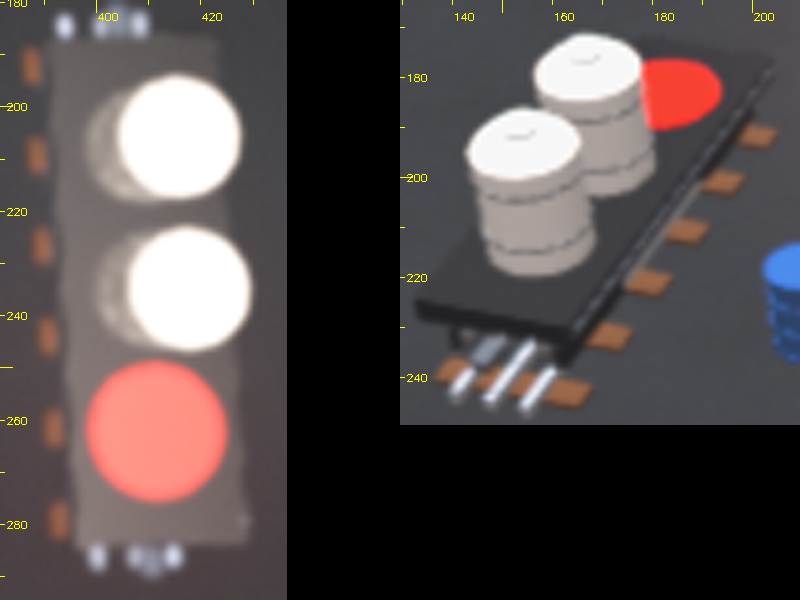

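View pics/m3.png

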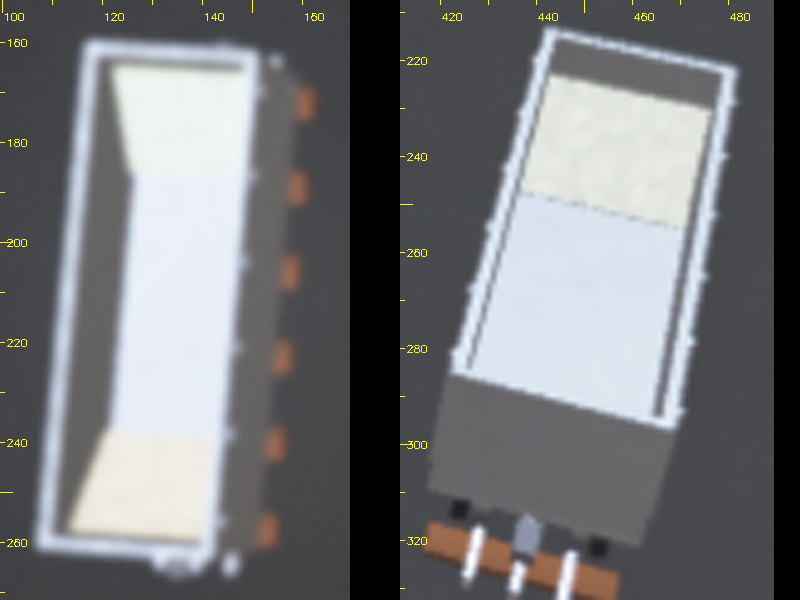

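```bash
python3 - <<'E'
from h import *
np.set_printoptions(suppress=True,precision=1)
T=lambda nm,ps,pt:(lambda r:(print(nm,r[0],"res %.2f"%r[1]),r[0])[1])(tri(np.array(ps),np.array(pt)))
T("handle top",(301.5,187.9),(278.5,259.4))
a=T("hL end",(273.9,180.1),(247.1,255.9)); b=T("hR end",(329.2,194.6),(309.9,262.9)) if 0 else None
T("can_c shoulder",(261.5,257.8),(288.7,176.6))
ca=T("can_a sh",(154.5,193.3),(415.8,205.8)); cb=T("can_b sh",(166.9,178.1),(417.9,234.9))
p=onz("top",(411.6,262.1),47);print("pad",p,"2b-a",2*cb-ca)
th=np.linspace(0,2*np.pi,60);e=proj("scene",p+26*np.c_[np.cos(th),np.sin(th),0*th])
print("pad ellipse pred right/top/bottom",e[:,0].max(),e[:,1].min(),e[:,1].max(),"seen",193.9,176.1,190.3)
C=[T("hop",s,t) for s,t in [((441.9,213.3),(141.9,263.5)),((481.7,221.7),(107.1,261.3)),((422.3,285.4),(151.1,161.5)),((469.2,296.7),(116.1,159.5))]]
C=np.array(C);c=C.mean(0);d=(C[2]+C[3]-C[0]-C[1])/2;print("hopper",c,"len",np.linalg.norm(d),"yaw",np.arctan2(d[1],d[0]))
L=onz("top",(247.1,255.9),99);R=onz("top",(309.9,262.9),99);d=L-R
print("handle by top",(L+R)/2,np.linalg.norm(d),"yaw of dish",np.arctan2(-d[0],d[1]),L,R)
# joint-based sanity: can_c base at z0 in scene bottom
for nm,p,z in(("jar",(199.5,230.6),42),("drum",(357.2,220.5),40)):print(nm,onz("top",p,z))
print("cone,buffer",onz("top",(205,310),60),onz("top",(350,312),55))
E
```

```text
handle top [471.7  -1.   97.2] res 0.25
hL end [495.6   8.3 133.6] res 28.28
can_c shoulder [648.1 -18.6  48.8] res 0.27
can_a sh [ 587.5 -275.8   95.9] res 0.08
can_b sh [ 529.1 -280.4   95.9] res 0.29
pad [ 471.8 -283.7   47. ] 2b-a [ 470.7 -285.    95.9]
pad ellipse pred right/top/bottom 193.42132940833724 176.93179547334998 189.62803509370116 seen 193.9 176.1 190.3
hop [454.4 277.3  89.8] res 0.13
hop [456.5 349.8  89.7] res 0.16
hop [665.6 270.   90.3] res 0.08
hop [667.9 342.8  92.2] res 0.27
hopper [561.1 310.   90.5] len 211.4839619618165 yaw -0.03362482274463429
handle by top [471.9  -1.3  99. ] 126.47018220818626 yaw of dish -0.07972264012620542 [476.9  61.7  99. ] [466.9 -64.3  99. ]
jar [525.6 172.3  42. ]
drum [ 557.4 -168.7   40. ]
cone,buffer [359.9 149.6  60. ] [ 365.  -153.4   55. ]
```

All the heights agree with the text: handle 97 (99 stated), can shoulder 49, hopper rim 90.5. Next I go above can_c with the fingers closing along the flat wagon's y axis, which needs a yaw of +0.397 (rz −0.397).

Careful with the scale: shifts go in shares of 800 mm and turns go in shares of 2 pi rad. That gives: -42 mm is -0.0525, -30 mm is -0.0375, -0.133 rad is -0.0212.

```bash
cat > d.py <<'E'
import sys,numpy as np
from workcell import env, cams, probe_bus
# args: x y z yangle -> tool-axis delta (rotation first), rz
x,y,z,a=map(float,sys.argv[1:]);s=probe_bus.state();R=np.array(s["tcp_rot"]);p=np.array(s["position"])
c=np.arctan2(R[1,1],R[0,1]);w=(a-c+np.pi)%(2*np.pi)-np.pi
print("t %.2f pos %s d_now %s rz %.3f"%(s["t"],p.round(1),(R.T@(np.array([x,y,z])-p)).round(1),-w),"tiltfix",np.cross(R[:,2],[0,0,-1]).round(4),"in tool",(R.T@np.cross(R[:,2],[0,0,-1])).round(4),"q",np.round(s["joints"],2),"w %.1f F %.1f"%(s["gripper_width"],s["gripper_force"]),np.round(s["force"],1))
E
python3 nudge.py '[{"wz": -0.021, "finger_gap": 85}, {"wz": -0.021, "finger_gap": 85}, {"wz": -0.0212, "finger_gap": 85}, {"sx": -0.0375, "sy": -0.0525, "finger_gap": 85}, {"sx": -0.0375, "sy": -0.0525, "finger_gap": 85}, {"sx": -0.0375, "sy": -0.0525, "finger_gap": 85}, {"sx": -0.0375, "sy": -0.0525, "finger_gap": 85}, {"sx": -0.0375, "sy": -0.0525, "finger_gap": 85}, {"sx": -0.0375, "sy": -0.0525, "finger_gap": 85}, {"sx": -0.0375, "sy": -0.0525, "finger_gap": 85}, {"sx": -0.0375, "sy": -0.0525, "finger_gap": 85}, {"finger_gap": 85}]'; python3 d.py 648 -18.7 120 1.641
```

```text
t: 1.6
position: [449.4, 222.9, 230.9]
tcp_rot: [[-0.998, -0.064, 0.0], [-0.064, 0.998, -0.002], [0.0, -0.002, -1.0]]
force: [-0.3, -0.1, -0.2]
gripper_width: 85.1
gripper_force: 0.0
t 1.60 pos [449.4 222.9 230.9] d_now [-182.6 -253.8  111.3] rz -0.006 tiltfix [0.0016 0.     0.    ] in tool [-0.0016 -0.0001  0.    ] q [-0.4   0.6  -0.21  1.74  0.17  0.81  0.94] w 85.1 F 0.0 [-0.3 -0.1 -0.2]
```

Converted, 40 mm is 0.05, -36 mm is -0.045, -0.006 rad is -0.001.

```bash
python3 nudge.py '[{"sx": -0.0325, "sy": -0.045, "wz": -0.001, "finger_gap": 85}, {"sx": -0.0325, "sy": -0.045, "finger_gap": 85}, {"sx": -0.0325, "sy": -0.045, "finger_gap": 85}, {"sx": -0.0325, "sy": -0.045, "finger_gap": 85}, {"sx": -0.0325, "sy": -0.045, "finger_gap": 85}, {"sx": -0.0325, "sy": -0.045, "sz": 0.0125, "finger_gap": 85}, {"sx": -0.0325, "sy": -0.045, "sz": 0.05, "finger_gap": 85}, {"sz": 0.05, "finger_gap": 85}, {"sz": 0.025, "finger_gap": 85}, {"finger_gap": 85}, {"finger_gap": 85}]' | tail -1; python3 d.py 648 -18.7 16 1.641
python3 - <<'E'
from h import *
for n in M: cv2.imwrite(f"pics/{n}1.png",cams.snapshot(n)[:,:,::-1])
panels("pics/m4.png",[("pics/top1.png",235,130,100,160),("pics/scene1.png",215,180,110,120)])
E
```

```text
gripper_force: 0.0
t 2.98 pos [648.4 -10.8 122.4] d_now [  1.1  -7.8 106.4] rz 0.006 tiltfix [-0.0001  0.0012  0.    ] in tool [-0.      0.0012  0.    ] q [ 0.07  0.95 -0.23  1.31  0.24  0.91  1.43] w 85.0 F 0.0 [0.2 0.4 0.9]
```

View pics/m4.png

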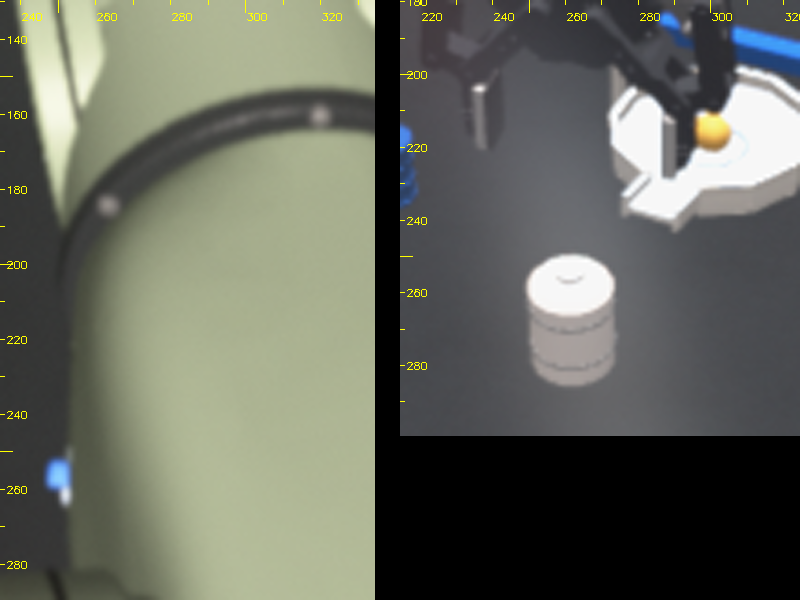

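The open fingers straddle the can above it, at about (236,205) and (289,210) in the scene view. I correct y by −8 and go down.

Converted, 25 mm is 0.0313, 20 mm is 0.025.

```bash
python3 nudge.py '[{"sx": 0.0013, "sy": -0.005, "sz": 0.0125, "finger_gap": 85}, {"sy": -0.005, "sz": 0.025, "finger_gap": 85}, {"sz": 0.0313, "finger_gap": 85}, {"sz": 0.0313, "finger_gap": 85}, {"sz": 0.02, "finger_gap": 85}, {"sz": 0.0125, "finger_gap": 85}, {"finger_gap": 85}, {"finger_gap": 85}]' | tail -1; python3 d.py 648 -18.7 16 1.641
```

```text
gripper_force: 0.0
t 4.08 pos [648.  -19.5  16.1] d_now [-0.1  0.8  0.1] rz 0.006 tiltfix [0.0001 0.001  0.    ] in tool [-0.0002  0.001   0.    ] q [ 0.07  1.1  -0.2   1.36  0.28  0.71  1.41] w 84.8 F 0.0 [-0.3 -0.6 -0.7]
```

Converted, 1 mm is 0.0013.

```bash
python3 nudge.py '[{"sy": 0.0013, "finger_gap": 60}, {"finger_gap": 48}, {"finger_gap": 38}, {"finger_gap": 38}, {"finger_gap": 38}, {"finger_gap": 38}, {"finger_gap": 38}, {"finger_gap": 38}]' | tail -2; python3 d.py 648 -18.7 130 1.641
```

```text
gripper_width: 42.8
gripper_force: 61.3
t 5.08 pos [647.8 -18.4  15.9] d_now [  -0.3   -0.3 -114.1] rz 0.006 tiltfix [0.0001 0.0006 0.    ] in tool [-0.0001  0.0006  0.    ] q [ 0.07  1.1  -0.2   1.36  0.28  0.71  1.41] w 42.8 F 61.3 [-1.3 -0.3  7.6]
```

Converted, -30 mm is -0.0375, -25 mm is -0.0313.

```bash
python3 nudge.py '[{"sz": -0.0063, "finger_gap": 38}, {"sz": -0.0188, "finger_gap": 38}, {"sz": -0.0313, "finger_gap": 38}, {"sz": -0.0375, "finger_gap": 38}, {"sz": -0.0375, "finger_gap": 38}, {"sz": -0.025, "finger_gap": 38}, {"sz": -0.0113, "finger_gap": 38}, {"finger_gap": 38}, {"finger_gap": 38}]' | tail -2; python3 d.py 471.4 -284.2 150 1.641
```

```text
gripper_width: 42.3
gripper_force: 60.7
t 6.20 pos [647.2 -18.5 148.6] d_now [ 195.5 -251.6   -1.2] rz 0.006 tiltfix [ 0.0001 -0.0012  0.    ] in tool [-0.     -0.0012  0.    ] q [ 0.08  0.92 -0.24  1.28  0.23  0.96  1.45] w 42.3 F 60.7 [-0.2 -0.1 -1.5]
```

Converted, -32 mm is -0.04, -30 mm is -0.0375, 0.006 rad is 0.001.

```bash
python3 nudge.py '[{"sx": 0.01, "sy": -0.0125, "finger_gap": 38}, {"sx": 0.025, "sy": -0.0325, "wz": 0.001, "finger_gap": 38}, {"sx": 0.0313, "sy": -0.04, "finger_gap": 38}, {"sx": 0.0313, "sy": -0.04, "finger_gap": 38}, {"sx": 0.0313, "sy": -0.04, "finger_gap": 38}, {"sx": 0.0313, "sy": -0.04, "finger_gap": 38}, {"sx": 0.0313, "sy": -0.04, "finger_gap": 38}, {"sx": 0.0288, "sy": -0.0375, "finger_gap": 38}, {"sx": 0.0175, "sy": -0.0225, "finger_gap": 38}, {"sx": 0.0063, "sy": -0.0088, "finger_gap": 38}, {"finger_gap": 38}, {"finger_gap": 38}]' | tail -2; python3 d.py 471.4 -284.2 64 1.641
python3 - <<'E'
from h import *
for n in M: cv2.imwrite(f"pics/{n}2.png",cams.snapshot(n)[:,:,::-1])
panels("pics/m5.png",[("pics/top2.png",370,170,100,130),("pics/scene2.png",110,110,110,130)])
E
```

```text
gripper_width: 42.6
gripper_force: 60.8
t 7.70 pos [ 471.4 -281.7  149.3] d_now [ 0.2 -2.5 85.3] rz 0.001 tiltfix [-0.0004  0.0003  0.    ] in tool [0.0003 0.0003 0.    ] q [ 0.63  0.79 -0.29  1.68  0.31  0.72  1.83] w 42.6 F 60.8 [-0.8  0.  -0.5]
```

View pics/m5.png

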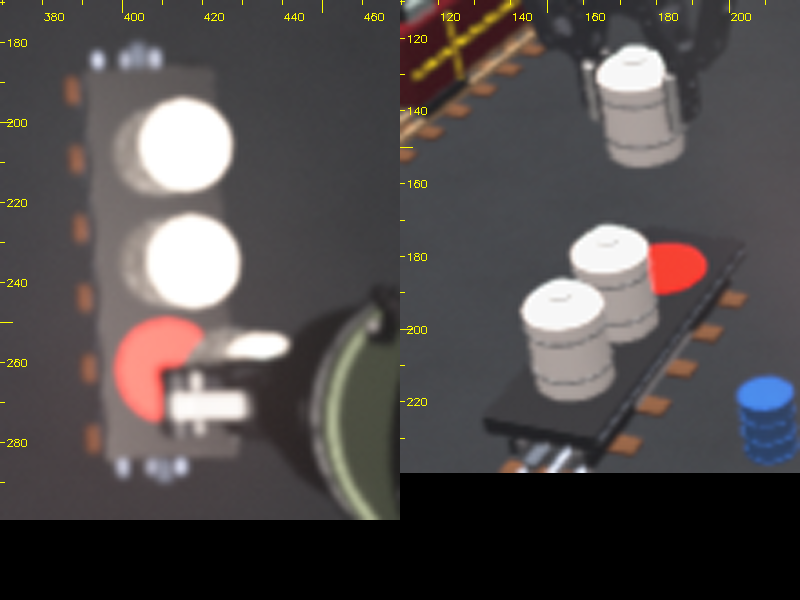

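The canister hangs upright in the gripper, its top disc at about (173,132) in the scene view, with the pad below it still free. I'll check this against the projection, then lower.

Converted, 22 mm is 0.0275, 18 mm is 0.0225.

```bash
python3 -c "
from h import *
print(proj('scene',[471.4,-281.7,183.3]))"
python3 nudge.py '[{"sy": -0.0015, "sz": 0.01, "finger_gap": 38}, {"sy": -0.0016, "sz": 0.0225, "finger_gap": 38}, {"sz": 0.0275, "finger_gap": 38}, {"sz": 0.0225, "finger_gap": 38}, {"sz": 0.0125, "finger_gap": 38}, {"sz": 0.0063, "finger_gap": 38}, {"sz": 0.0025, "finger_gap": 38}, {"finger_gap": 38}, {"finger_gap": 38}]' | tail -1; python3 d.py 471.4 -284.2 63 1.641
```

```text
[[174.78002475 128.79772671]]
gripper_force: 60.8
t 8.93 pos [ 471.1 -285.3   66.7] d_now [-0.3  1.1  3.7] rz -0.000 tiltfix [0.0004 0.0005 0.    ] in tool [-0.0004  0.0004  0.    ] q [ 0.61  0.92 -0.23  1.73  0.36  0.53  1.79] w 42.2 F 60.8 [ 1.   0.7 -0.2]
```

```bash
python3 - <<'E'
from h import *
cv2.imwrite("pics/scene3.png",cams.snapshot("scene")[:,:,::-1])
def hull(x,y,z,im):
    th=np.linspace(0,2*np.pi,60);c=np.c_[np.cos(th),np.sin(th)]
    P=np.r_[np.c_[c*22,0*th],np.c_[c*22,0*th+50]]+[x,y,z]
    h=cv2.convexHull(((proj("scene",P)+.5)*6).astype(np.int32)-np.array([130*6,135*6],np.int32));cv2.polylines(im,[h],True,(0,0,255),1)
im=cv2.resize(cv2.imread("pics/scene3.png")[135:235,130:230],None,fx=6,fy=6,interpolation=cv2.INTER_CUBIC)
hull(471.1,-285.3,50.7,im);hull(529.1,-280.4,45,im);hull(587.5,-275.8,45,im)
cv2.imwrite("pics/m6.png",im)
E
```

```text
(no output)
```

View pics/m6.png

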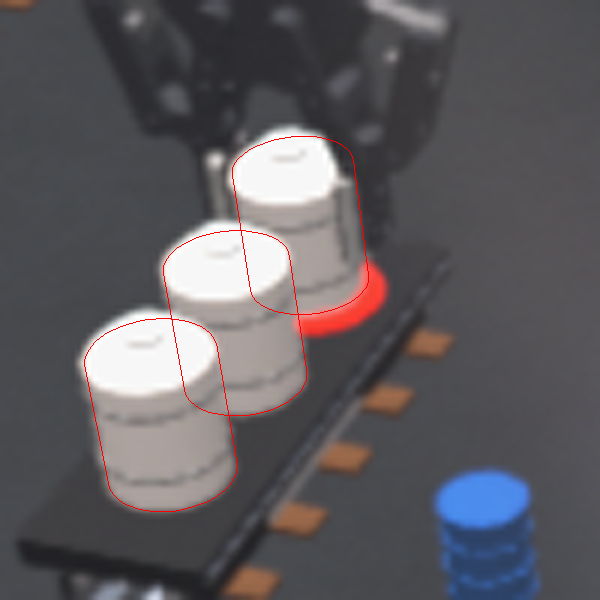

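The projected outlines match all three cans, and the held one sits about 4 mm above the pad. I'll set it down gently.

Converted, 1 mm is 0.0013, 0.5 mm is 0.0006.

```bash
python3 nudge.py '[{"sy": 0.0006, "sz": 0.0013, "finger_gap": 38}, {"sz": 0.0013, "finger_gap": 38}, {"sz": 0.0013, "finger_gap": 38}, {"finger_gap": 38}, {"finger_gap": 38}]' | tail -1; python3 d.py 471.4 -284.2 63 1.641
```

```text
gripper_force: 60.8
t 9.60 pos [ 471.  -284.7   63.3] d_now [-0.4  0.4  0.3] rz -0.000 tiltfix [0.0001 0.     0.    ] in tool [-0.0001  0.      0.    ] q [ 0.6   0.92 -0.23  1.73  0.37  0.53  1.79] w 42.5 F 60.8 [-0.7  1.1 -1.1]
```

Converted, 0.7 mm is 0.0009.

```bash
python3 nudge.py '[{"sz": 0.0009, "finger_gap": 38}, {"sz": 0.0009, "finger_gap": 38}, {"finger_gap": 38}, {"finger_gap": 38}]' | tail -1; python3 d.py 471.4 -284.2 63 1.641
```

```text
gripper_force: 63.0
t 10.10 pos [ 471.  -284.7   62.8] d_now [-0.4  0.5 -0.2] rz -0.000 tiltfix [0.0006 0.0004 0.    ] in tool [-0.0006  0.0004  0.    ] q [ 0.6   0.92 -0.23  1.73  0.37  0.52  1.79] w 42.7 F 63.0 [-5.2  1.8 19.6]
```

The can is on the pad (19.6 N upwards). I release it and go up.

Converted, -50 mm is -0.0625, -45 mm is -0.0563.

```bash
python3 nudge.py '[{"sz": -0.0008, "finger_gap": 43}, {"finger_gap": 50}, {"finger_gap": 65}, {"finger_gap": 85}, {"finger_gap": 85}, {"sz": -0.0075, "finger_gap": 85}, {"sz": -0.025, "finger_gap": 85}, {"sz": -0.05, "finger_gap": 85}, {"sz": -0.0563, "finger_gap": 85}, {"sz": -0.0625, "finger_gap": 85}, {"sz": -0.0375, "finger_gap": 85}, {"finger_gap": 85}]' | tail -1; python3 d.py 471.7 -1.1 250 -0.08
```

```text
gripper_force: 0.0
t 11.60 pos [ 471.5 -284.9  255.8] d_now [-20.  283.1   5.2] rz 1.721 tiltfix [0.0018 0.0031 0.    ] in tool [-0.0021  0.003   0.    ] q [ 0.66  0.65 -0.34  1.53  0.25  0.99  1.9 ] w 85.2 F 0.0 [ 0.2 -0.3 -1. ]
```

Converted, 0.172 rad is 0.0274.

```bash
python3 nudge.py '[{"wz": 0.0274, "finger_gap": 85}, {"wz": 0.0274, "finger_gap": 85}, {"wz": 0.0274, "finger_gap": 85}, {"wz": 0.0274, "finger_gap": 85}, {"wz": 0.0274, "finger_gap": 85}, {"wz": 0.0274, "finger_gap": 85}, {"wz": 0.0274, "finger_gap": 85}, {"wz": 0.0274, "finger_gap": 85}, {"wz": 0.0274, "finger_gap": 85}, {"wz": 0.0274, "finger_gap": 85}, {"finger_gap": 85}]' | tail -1; python3 d.py 471.7 -1.1 180 -0.08
python3 - <<'E'
from h import *
for n in M: cv2.imwrite(f"pics/{n}4.png",cams.snapshot(n)[:,:,::-1])
im=cv2.resize(cv2.imread("pics/scene4.png")[120:260,130:340],None,fx=3.8,fy=3.8,interpolation=cv2.INTER_CUBIC)
th=np.linspace(0,2*np.pi,60);c=np.c_[np.cos(th),np.sin(th)]
P=np.r_[np.c_[c*22,0*th],np.c_[c*22,0*th+50]]+[471.4,-284.2,47]
D=lambda P,cl:cv2.polylines(im,[cv2.convexHull(((proj("scene",P)+.5-[130,120])*3.8).astype(np.int32))],True,(0,255,0),1)
D(P,0)
a=-.08;X=np.array([np.cos(a),np.sin(a),0]);Y=np.array([-np.sin(a),np.cos(a),0]);o=np.array([471.8,-1.2,99])
D(np.array([o+X*i+Y*j for i in(-7,7) for j in(-62.5,62.5)]),0);D(o-[0,0,86]+np.c_[c*20,0*th],0)
cv2.imwrite("pics/m7.png",im)
E
```

```text
gripper_force: 0.0
t 12.97 pos [ 470.8 -284.3  253. ] d_now [282.5 -21.1  73. ] rz 0.002 tiltfix [-0.     -0.0012 -0.    ] in tool [-0.0012  0.0001  0.    ] q [ 0.39  0.65  0.18  1.55 -0.13  0.96  0.53] w 85.0 F 0.0 [-0.3  0.   0.6]
```

View pics/m7.png

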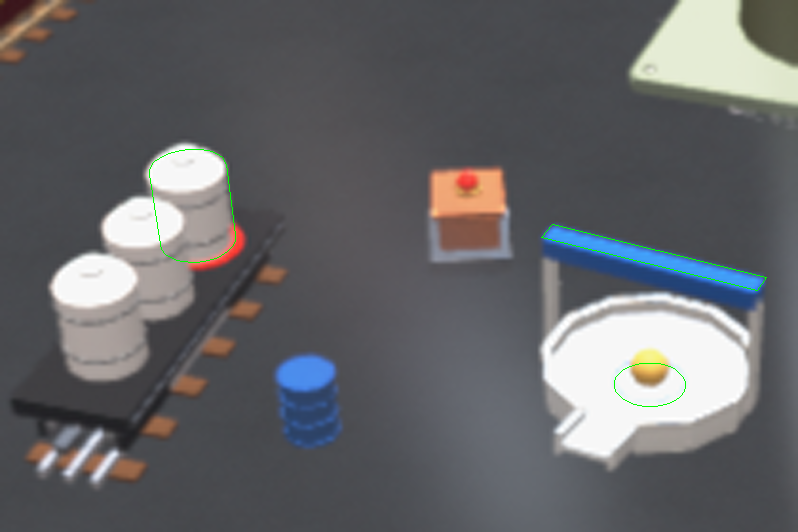

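The canister stands in the row on the pad, and the predicted outlines for the handle and ring fit the picture. Now I move over the handle.

Converted, 40 mm is 0.05, 35 mm is 0.0438.

```bash
python3 nudge.py '[{"sx": 0.0188, "sy": -0.0013, "finger_gap": 85}, {"sx": 0.0438, "sy": -0.0038, "finger_gap": 85}, {"sx": 0.05, "sy": -0.0038, "finger_gap": 85}, {"sx": 0.05, "sy": -0.0038, "finger_gap": 85}, {"sx": 0.05, "sy": -0.0038, "finger_gap": 85}, {"sx": 0.05, "sy": -0.0038, "finger_gap": 85}, {"sx": 0.0438, "sy": -0.0025, "sz": 0.025, "finger_gap": 85}, {"sx": 0.0313, "sy": -0.0025, "sz": 0.025, "finger_gap": 85}, {"sx": 0.015, "sy": -0.0013, "sz": 0.025, "finger_gap": 85}, {"sz": 0.0163, "finger_gap": 85}, {"finger_gap": 85}, {"finger_gap": 85}]' | tail -1; python3 d.py 471.8 -1.2 73 -0.08
```

```text
gripper_force: 0.0
t 14.57 pos [472.3  -1.7 181.1] d_now [  0.4  -0.6 108.1] rz 0.002 tiltfix [-0.0001  0.0005  0.    ] in tool [ 0.0005 -0.0001  0.    ] q [-0.17  0.65  0.18  1.92 -0.19  0.59  0.06] w 84.9 F 0.0 [ 0.4 -0.2 -0.4]
```

Converted, 25 mm is 0.0313, 23 mm is 0.0288.

```bash
python3 nudge.py '[{"sy": -0.0006, "sz": 0.0125, "finger_gap": 85}, {"sz": 0.025, "finger_gap": 85}, {"sz": 0.0313, "finger_gap": 85}, {"sz": 0.0288, "finger_gap": 70}, {"sz": 0.0188, "finger_gap": 60}, {"sz": 0.0125, "finger_gap": 50}, {"sz": 0.0063, "finger_gap": 40}, {"finger_gap": 40}, {"finger_gap": 40}]' | tail -1; python3 d.py 471.8 -1.2 73 -0.08
```

```text
gripper_force: 0.0
t 15.70 pos [472.   -1.8  72.9] d_now [ 0.6 -0.2 -0.1] rz 0.001 tiltfix [0.0001 0.0005 0.    ] in tool [0.0005 0.0001 0.    ] q [-0.11  0.85  0.09  2.01 -0.24  0.29  0.1 ] w 39.9 F 0.0 [ 0.1 -0.   0.3]
```

Converted, 0.5 mm is 0.0006.

```bash
python3 nudge.py '[{"sx": 0.0006, "finger_gap": 32}, {"finger_gap": 26}, {"finger_gap": 22}, {"finger_gap": 19}, {"finger_gap": 17}, {"finger_gap": 15}, {"finger_gap": 13}, {"finger_gap": 10}, {"finger_gap": 8}, {"finger_gap": 8}, {"finger_gap": 8}, {"finger_gap": 8}]' | tail -2; python3 d.py 471.8 -1.2 73 -0.08
```

```text
gripper_width: 12.9
gripper_force: 58.8
t 17.20 pos [471.7  -1.4  72.6] d_now [ 0.2  0.1 -0.4] rz 0.001 tiltfix [ 0.0001 -0.0002  0.    ] in tool [-0.0002  0.0001  0.    ] q [-0.12  0.85  0.09  2.01 -0.24  0.29  0.1 ] w 12.9 F 58.8 [-3.8 -0.6  4.4]
```

The handle is gripped (12.9 mm, 59 N). I lift straight up slowly, about 115 mm.

Converted, -15 mm is -0.0188, -14 mm is -0.0175.

```bash
python3 nudge.py '[{"sz": -0.0025, "finger_gap": 8}, {"sz": -0.0063, "finger_gap": 8}, {"sz": -0.0113, "finger_gap": 8}, {"sz": -0.0163, "finger_gap": 8}, {"sz": -0.0188, "finger_gap": 8}, {"sz": -0.0188, "finger_gap": 8}, {"sz": -0.0188, "finger_gap": 8}, {"sz": -0.0175, "finger_gap": 8}, {"sz": -0.015, "finger_gap": 8}, {"sz": -0.01, "finger_gap": 8}, {"sz": -0.0063, "finger_gap": 8}, {"sz": -0.0025, "finger_gap": 8}]' | tail -2;python3 nudge.py '[{"finger_gap": 8}, {"finger_gap": 8}]' | tail -1; python3 d.py 558 227 188 1.537
python3 - <<'E'
from h import *
cv2.imwrite("pics/scene5.png",cams.snapshot("scene")[:,:,::-1])
panels("pics/m8.png",[("pics/scene5.png",230,110,130,110)])
E
```

```text
gripper_width: 13.0
gripper_force: 58.5
gripper_force: 58.5
t 18.95 pos [471.7  -1.3 187.3] d_now [234.4  68.   -0.8] rz -1.616 tiltfix [ 0.0001 -0.0005  0.    ] in tool [-0.0005  0.0002  0.    ] q [-0.17  0.64  0.19  1.91 -0.19  0.61  0.06] w 13.0 F 58.5 [-0.5  0.1 -2.4]
```

View pics/m8.png

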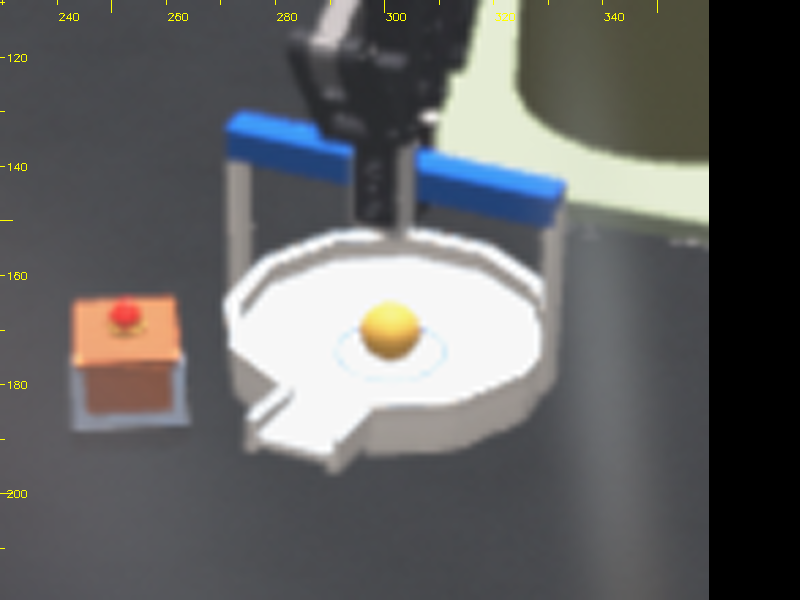

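The dish is up and level, with the ball at (300,170) in the centre of the ring. Next is the slow turn in place.

Converted, -0.088 rad is -0.014.

```bash
python3 nudge.py '[{"wz": -0.0032, "finger_gap": 8}, {"wz": -0.0064, "finger_gap": 8}, {"wz": -0.0095, "finger_gap": 8}, {"wz": -0.0127, "finger_gap": 8}, {"wz": -0.014, "finger_gap": 8}, {"wz": -0.014, "finger_gap": 8}, {"wz": -0.014, "finger_gap": 8}, {"wz": -0.014, "finger_gap": 8}, {"wz": -0.014, "finger_gap": 8}, {"wz": -0.014, "finger_gap": 8}, {"wz": -0.014, "finger_gap": 8}, {"wz": -0.014, "finger_gap": 8}]' | tail -1;python3 nudge.py '[{"wz": -0.014, "finger_gap": 8}, {"wz": -0.014, "finger_gap": 8}, {"wz": -0.014, "finger_gap": 8}, {"wz": -0.014, "finger_gap": 8}, {"wz": -0.014, "finger_gap": 8}, {"wz": -0.014, "finger_gap": 8}, {"wz": -0.0111, "finger_gap": 8}, {"wz": -0.008, "finger_gap": 8}, {"wz": -0.0056, "finger_gap": 8}, {"wz": -0.0032, "finger_gap": 8}, {"wz": -0.0014, "finger_gap": 8}, {"finger_gap": 8}]' | tail -1; python3 d.py 558 227 190 1.537
```

```text
gripper_force: 58.5
gripper_force: 58.5
t 22.00 pos [471.8  -1.3 187.5] d_now [-78.4 231.1  -2.5] rz -0.000 tiltfix [0.0001 0.     0.    ] in tool [-0.0001  0.      0.    ] q [ 0.11  0.64 -0.3   1.9   0.3   0.65  1.16] w 12.7 F 58.5 [ 0.2 -0.9 -2.8]
```

Converted, 13 mm is 0.0163, 12 mm is 0.015.

```bash
python3 nudge.py '[{"sx": -0.0009, "sy": 0.0025, "finger_gap": 8}, {"sx": -0.0018, "sy": 0.005, "sz": -0.0006, "finger_gap": 8}, {"sx": -0.003, "sy": 0.0088, "sz": -0.0006, "finger_gap": 8}, {"sx": -0.0043, "sy": 0.0125, "sz": -0.0006, "finger_gap": 8}, {"sx": -0.0051, "sy": 0.015, "sz": -0.0006, "finger_gap": 8}, {"sx": -0.0055, "sy": 0.0163, "sz": -0.0006, "finger_gap": 8}, {"sx": -0.0055, "sy": 0.0163, "finger_gap": 8}, {"sx": -0.0055, "sy": 0.0163, "finger_gap": 8}, {"sx": -0.0055, "sy": 0.0163, "finger_gap": 8}, {"sx": -0.0055, "sy": 0.0163, "finger_gap": 8}, {"sx": -0.0055, "sy": 0.0163, "finger_gap": 8}, {"sx": -0.0055, "sy": 0.0163, "finger_gap": 8}]' | tail -1;python3 nudge.py '[{"sx": -0.0055, "sy": 0.0163, "finger_gap": 8}, {"sx": -0.0055, "sy": 0.0163, "finger_gap": 8}, {"sx": -0.0055, "sy": 0.0163, "finger_gap": 8}, {"sx": -0.0055, "sy": 0.0163, "finger_gap": 8}, {"sx": -0.0055, "sy": 0.0163, "finger_gap": 8}, {"sx": -0.0051, "sy": 0.015, "finger_gap": 8}, {"sx": -0.0043, "sy": 0.0125, "finger_gap": 8}, {"sx": -0.0034, "sy": 0.01, "finger_gap": 8}, {"sx": -0.0021, "sy": 0.0063, "finger_gap": 8}, {"sx": -0.0013, "sy": 0.0038, "finger_gap": 8}, {"sx": -0.0009, "sy": 0.0025, "finger_gap": 8}, {"finger_gap": 8}]' | tail -1; python3 nudge.py '[{"finger_gap": 8}, {"finger_gap": 8}, {"finger_gap": 8}, {"finger_gap": 8}]' | tail -1; python3 d.py 558 227 190 1.537
python3 - <<'E'
from h import *
cv2.imwrite("pics/scene6.png",cams.snapshot("scene")[:,:,::-1])
panels("pics/m9.png",[("pics/scene6.png",355,150,150,170)])
E
```

```text
gripper_force: 58.5
gripper_force: 58.5
gripper_force: 58.5
t 25.50 pos [558.  226.8 190. ] d_now [-0.   0.2 -0. ] rz -0.000 tiltfix [ 0.0001 -0.0001  0.    ] in tool [-0.0001 -0.0001  0.    ] q [-0.31  0.8  -0.27  1.43  0.24  0.94  0.89] w 12.8 F 58.5 [-0.3 -0.1 -2.5]
```

View pics/m9.png

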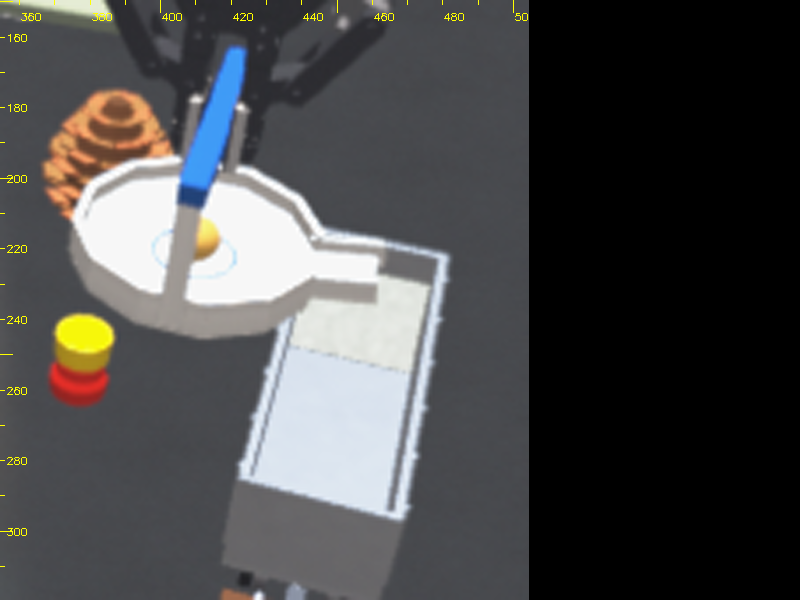

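The dish is held level with its spout across the hopper and its tip at about (458,226). The ball is in the ring. I'll check the tip against the projection, then hand in.

```bash
python3 - <<'E'
from h import *
p=proj("scene",[561,310,145])[0];print(p)
q=probe_bus.state();print(np.abs(q["joint_vel"]).max())
if np.hypot(*(p-[458.5,226]))<5: print(env.job_done())
E
```

```text
[460.4786283 226.4280562]
0.002425575840459202
the job is handed in; nothing more can be done
None
```

The job is handed in at about 25.6 s of the 59 s allowed: the canister stands upright on the red pad, and the dish is held level and steady with its spout square across the hopper, the tip about 55 mm above the rim and the ball inside the ring; the final verdict was not shown to me.

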